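# Open the delivery carton and unpack the shoe cream

### The arm

A 7-joint arm with a two-finger parallel gripper is mounted at the origin on the work surface. World frame = base frame: x ahead of the robot, y to its left, z up, the work surface at z = 0. Lengths are in m, angles in rad, forces in N, time in s.
With the tool pointing down it reaches from about 0.425 to 0.95 m from the base axis. Payload 4.7 kg.
Tool frame: the origin (TCP) lies at the centre of the arm's flange, where the gripper is bolted on; the fingertips stand 182 mm ahead of it and the grasp point (between the pads) lies 164 mm ahead of it; z points along the fingers, y is the direction in which the jaws open and shut (so a half turn about z gives the same grasp; the last joint's range is limited). The gripper opens to 87 mm and grips with 3 to 60 N. Pads are 19 mm wide; open, the fingers measure 117 mm over their backs; the gripper's body (75 mm by 190 mm) begins 51 mm behind the grasp point.
Start: joints at [1.093, 0.469, -0.049, 1.532, 0.024, 1.141, -0.082], TCP at [0.293, -0.608, 0.405] pointing down, gripper open.
Joint ranges: [-2.59, 2.59], [-0.33, 1.99], [-1.39, 1.29], [0.1, 2.45], [-1.04, 4.18], [0.21, 1.99], [-2.66, 2.66]. Speed limits (rad/s): [2.57, 2.57, 3.14, 3.14, 3.14, 3.14, 3.14].

### API

Orientations are given as a rotation vector (axis times angle).
In Python, from station import status, optics, job gives the robot as it stands. The module is installed in compiled form; this text tells all that it offers.
- The arm moves only by the tool apply_moves, never from a script. Its argument "motion" is a list of rows, each a list of 2 entries, a list of its own where there are three numbers: the shift along the world's x, y, z in m, then the turn, a rotation vector about the world's x, y, z in degrees. In form: [[[tx, ty, tz], [ax, ay, az]], ...]. A call has 1 to 10 rows; each row is the pose to reach, as a shift and turn from the pose commanded when the call began; what a row does not reach only later rows make up. A row lasts 1/10 s, in which the tool goes at most 50 mm and 8.59 degrees, less where a joint would pass 70% of its speed; a pose out of reach is approached as far as the arm can. A call with a gripper value outside its range is refused whole. "hand" is the gripper's target within -1 to 1 (shut at 1, half-way at 0, fully open at -1), set as the call begins (left out, the last holds). The fingers move at their own pace and stop on an object; "force" is the grip in N (left out, the last holds). Time passes only in rows, so rows that repeat a pose let the fingers close. It gives the time, the measured TCP pose, the force and the opening at its end, in the units of the state.
- status.state(): the state, without advancing time (a new reading comes with each control period).
- optics.get_image(name): name is "scene" or "top"; returns the picture (480x640x3 uint8, blue, green, red); there is no depth.
- optics.camera_model(name): a dict with "fx", "fy", "cx", "cy" (pixels), "rvec" (rotation vector, rad) and "tvec" (3), from world to camera coordinates, as OpenCV has them. Camera axes: x right, y down, z forward; pixel columns grow to the right and rows downward; lengths in m; the calibration is good to about 2 mm. A picture is of the moment at which its call begins. camera_model takes no time and is no camera call.
- job.close_job(): hands the job in, once; it reports no verdict.
Trained networks look in the newest picture that a camera, given by its name, has taken for a name from the list of things; names that differ only in an ending like _2 or _b are one class to them, and where a whole thing is asked for, a point or a joint stands for the part that bears it (a point fixed in the world has none). Each returns a list of dicts, best first, with "conf" (0 to 1); they miss things now and then, are a little off and sometimes report something else, mostly with a low value. They report only what shows in the picture. A call takes as long as a camera call. They do not tell look-alikes from the thing itself.
- optics.recognise(thing, camera): "xyz" ([x, y, z] in m, in world coordinates, good to about 4 mm: the middle of the surface that is visible of it).
The state is a dict: "clock": time; "joint_pos": joint angles; "joint_velocities": joint speeds; "joint_torque": joint torques, N m; "tool_pos": TCP position; "ee_rot": TCP orientation; "ft_force": force on the tool from outside, world axes, zero at the start; "ft_torque": the same for the moment, N m; "gripper_width": finger opening in m.
Only numpy, scipy, OpenCV 4.12 (cv2) and the standard library are available. Lean on these libraries where they do the work, as an engineer would, in place of code of your own. Each camera call takes 0.05 s, during which the arm holds its last target. There are 200 camera calls.

### The job

Unpack the delivery on the cobbler's bench: first fold the carton's two long top flaps outwards well past upright, then fold out the two short end flaps beneath them in the same way, leaving all four standing open. Then lift the red-capped jar of shoe cream out, keep it upright, and set it down (do not drop it) wholly on the square cork mat. Leave the two black rubber heels in the carton and do not disturb anything else on the bench.

Things in the scene. Friction and masses are not known exactly. Their poses are not given: they have to be found in the camera images.
- carton: open-topped brown cardboard carton fixed to the bench, outside 184 (x) x 220 (y) x 90 (z) mm, walls and floor 5 mm. Origin: centre of its underside, on the bench top. Its x axis crosses the two long walls (near wall at x = -92, far wall at x = +92 mm), y runs along them (left end at +110 mm, right end at -110 mm), z up
- flap_near (a joint): hinge angle of the carton's near long flap, a 90 x 218 mm cardboard panel 4 mm thick, hinged along the near long wall (carton x = -90 mm), 96 mm above the table. 0 = flat over the opening, pi/2 = upright, 2.3 = folded fully outwards (stop). It swings easily (under 1 N) and stays where it is left
- flap_far (a joint): hinge angle of the carton's far long flap, a 90 x 218 mm cardboard panel 4 mm thick, hinged along the far long wall (carton x = +90 mm), 96 mm above the table. 0 = flat over the opening, pi/2 = upright, 2.3 = folded fully outwards (stop). It swings easily (under 1 N) and stays where it is left
- flap_left (a joint): hinge angle of the carton's left short end flap, a 70 x 120 mm cardboard panel 4 mm thick, hinged along the left short end wall (carton y = +108 mm), 91 mm above the table. 0 = flat over the opening, pi/2 = upright, 2.3 = folded fully outwards (stop). It swings easily (under 1 N) and stays where it is left. It starts almost flat, under the long flaps
- flap_right (a joint): hinge angle of the carton's right short end flap, a 70 x 120 mm cardboard panel 4 mm thick, hinged along the right short end wall (carton y = -108 mm), 91 mm above the table. 0 = flat over the opening, pi/2 = upright, 2.3 = folded fully outwards (stop). It swings easily (under 1 N) and stays where it is left. It starts almost flat, under the long flaps
- flap_near_edge (a point): middle of the free edge of the near long flap
- flap_far_edge (a point): middle of the free edge of the far long flap
- flap_left_edge (a point): middle of the free edge of the left end flap
- flap_right_edge (a point): middle of the free edge of the right end flap
- jar: the shoe cream jar: white round jar with a red cap, 47 mm in diameter and 58 mm tall overall, closed, about 0.1 kg, standing loose on the carton's floor in a row with the two heels, in any of the three places (about 62 mm apart along the carton's y). Origin: centre of its underside, z up
- heel_a: black rubber shoe heel, D-shaped, about 59 x 46 x 28 mm, lying loose in the carton; origin at its underside, near the middle
- heel_b: a second, identical black rubber heel in the carton
- mat: square cork mat fixed to the bench, 120 x 120 x 4 mm, on the robot's left or right; origin: centre of its underside, on the bench top
- tray: square green metal tray fixed to the bench, 120 x 120 x 30 mm, on the other side from the mat; origin: centre of its underside
- tack_tin: low round brass tin, 48 mm in diameter, 25 mm tall, loose in the green tray; origin: centre of its underside
- glue: clear glue bottle with blue label and blue cap, 56 mm in diameter, 150 mm tall, standing loose just past the carton's left end; origin: centre of its underside
- spray: yellow can with bare metal top, 52 mm in diameter, 160 mm tall, standing loose just past the carton's right end; origin: centre of its underside
- hammer: hammer, 240 mm long, lying on the bench beyond the carton; origin near the middle of its length, underside
- brush: flat brush, 190 mm long, lying on the bench beyond the carton; origin near the middle of its length, underside
- blue_jar: a jar of the same shape (47 mm diameter, 58 mm tall) with a blue cap, standing on the open bench at the left; origin: centre of its underside
Not all that is in view belongs to the job. What is shaped like the jar but orange or pink is not meant.

How it is judged:
By the outcome, as a careful person would: the job done as asked, in the order asked, and still so for the second after the job is handed in, with the robot touching nothing.
It also fails if it takes over 72 s, if anything falls off the work surface, if the arm or the gripper's body presses on something with over 40 N, if the wrist force passes 120 N, or if a joint passes its speed limit or range.

## Working session

There is one attempt and no reset: what is moved stays moved. The work goes in short steps, Python scripts to look and compute and a tool call to move; the robot and the scene stay as the last step left them, time stands still between calls to the robot, and variables do not carry over. Pictures are saved under pics/ and viewed, on a budget of 10 in all, crops included, one or two more only if the job needs it, and the job is handed in when it is done.

Besides the shell and the picture viewer there is one more tool, called after "Emit:" as name(argument=value, ...) on one line, values as JSON. apply_moves: Moves the arm, as the interface text tells. Its arguments: {"type":"object","properties":{"motion":{"type":"array","items":{"type":"array"}},"hand":{"type":"number"},"force":{"type":"number"}},"required":["motion"]}

```bash
mkdir -p pics
cat > h.py <<'E'
import numpy as np, cv2
from station import status, optics, job
def K(c):
    m=optics.camera_model(c); R=cv2.Rodrigues(np.array(m['rvec'],float))[0]; return m,R,np.array(m['tvec'],float).ravel()
def ray(c,u,v,z):
    m,R,t=K(c); d=R.T@np.array([(u-m['cx'])/m['fx'],(v-m['cy'])/m['fy'],1]); o=-R.T@t; return o+d*(z-o[2])/d[2]
def proj(c,p):
    m,R,t=K(c); q=R@np.array(p)+t; return [m['cx']+m['fx']*q[0]/q[2], m['cy']+m['fy']*q[1]/q[2]]
E
python3 - <<'E'
from h import *
np.set_printoptions(precision=4,suppress=True)
for c in ('scene','top'):
    im=optics.get_image(c); cv2.imwrite(f'pics/{c}0.png',im); m,R,t=K(c); print(c,m['fx'],-R.T@t,R[2])
    for n in ['carton','flap_near','flap_far','flap_left','flap_right','flap_near_edge','flap_far_edge','jar','mat','tray','glue','spray','hammer','brush','blue_jar']:
        print(n,[(np.round(r['xyz'],3).tolist(),round(r['conf'],2)) for r in optics.recognise(n,c)][:4])
print(status.state())
E
```

```text
scene 496.4198417934452 [0.3639 0.9294 0.8936] [ 0.1806 -0.7351 -0.6534]
carton [([0.524, 0.092, 0.099], 0.86)]
flap_near [([0.486, 0.035, 0.123], 0.89), ([0.444, 0.351, -0.0], 0.33)]
flap_far [([0.603, 0.057, 0.14], 0.55)]
flap_left [([0.538, 0.104, 0.097], 0.88)]
flap_right [([0.57, -0.038, 0.097], 0.71)]
flap_near_edge [([0.49, 0.029, 0.122], 0.82), ([0.785, 0.212, 0.02], 0.39)]
flap_far_edge [([0.604, 0.051, 0.14], 0.74), ([0.419, -0.347, 0.012], 0.38)]
jar [([0.705, 0.062, 0.043], 0.67), ([0.553, 0.016, 0.063], 0.56)]
mat [([0.445, 0.351, 0.001], 0.65)]
tray [([0.421, -0.348, 0.009], 0.73)]
glue [([0.565, 0.242, 0.083], 0.56), ([0.423, -0.329, 0.028], 0.4)]
spray [([0.645, -0.141, 0.134], 0.7), ([0.446, 0.351, 0.004], 0.25)]
hammer [([0.782, 0.211, 0.02], 0.83)]
brush [([0.768, -0.146, 0.02], 0.95)]
blue_jar [([0.608, 0.403, 0.058], 0.63)]
top 448.9141283457579 [0.4572 0.0298 1.0265] [ 0.1595  0.0062 -0.9872]
carton [([0.541, 0.023, 0.113], 0.96)]
flap_near [([0.486, 0.019, 0.124], 0.67)]
flap_far [([0.607, 0.037, 0.146], 0.84)]
flap_left [([0.552, 0.104, 0.094], 0.71)]
flap_rig
[... 346 characters left out ...]

hammer [([0.785, 0.171, 0.028], 0.58)]
brush [([0.772, -0.154, 0.016], 0.62), ([0.571, -0.045, 0.101], 0.34)]
blue_jar [([0.609, 0.388, 0.06], 0.92), ([0.55, 0.028, 0.061], 0.75)]
{'clock': 1.6, 'joint_pos': array([ 1.0931,  0.4686, -0.0486,  1.5328,  0.0241,  1.1413, -0.0823]), 'joint_velocities': array([-0.0003, -0.0005, -0.0007,  0.0014, -0.0019, -0.001 , -0.0008]), 'joint_torque': array([  0.0183, -51.779 ,   0.    , -25.8892,  -0.0342,  -0.8331,
        -0.0367]), 'tool_pos': array([ 0.2928, -0.608 ,  0.4046]), 'ee_rot': array([-3.0622, -0.699 ,  0.0002]), 'ft_force': array([-2.0437,  3.4733, -2.2134]), 'ft_torque': array([0.5682, 0.3161, 0.1039]), 'gripper_width': 0.08705309869078952}
```

View pics/scene0.png

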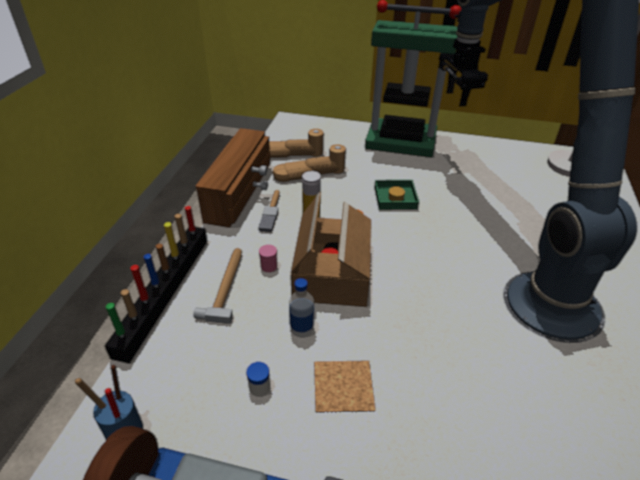

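View pics/top0.png

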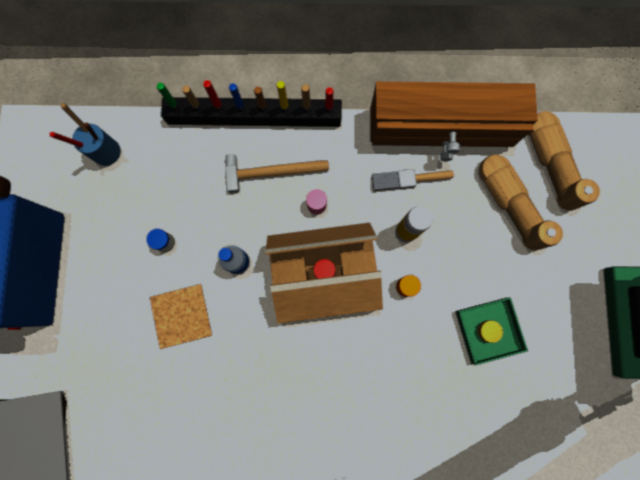

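Run:
```python
from h import *
im=cv2.imread('pics/top0.png')[190:340,220:440]; cv2.imwrite('pics/c1.png',cv2.resize(im,None,fx=3.6,fy=3.6,interpolation=cv2.INTER_CUBIC))
for u,v,z in [(276,323,.096),(381,312,.096),(267,250,.096),(377,240,.096),(409,286,.058),(317,200,.058),(324,268,.063)]: print(u,v,ray('top',u,v,z).round(3))
```

```text
276 323 [0.436 0.122 0.096]
381 312 [ 0.461 -0.092  0.096]
267 250 [0.586 0.146 0.096]
377 240 [ 0.61  -0.085  0.096]
409 286 [ 0.518 -0.157  0.058]
317 200 [0.705 0.043 0.058]
324 268 [0.553 0.026 0.063]
```

View pics/c1.png

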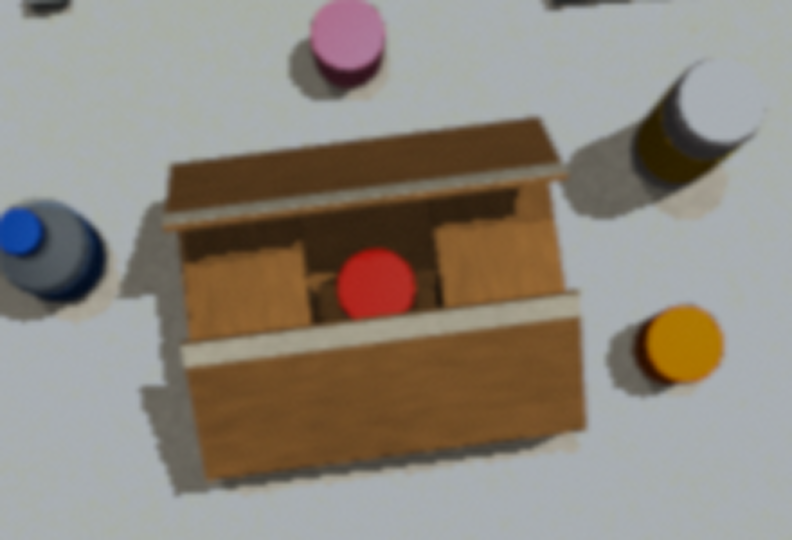

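Run:
```python
from h import *
from scipy.optimize import least_squares
pts={('n','h',1):(208,478),('n','h',-1):(585,430),('f','h',1):(172,163),('f','h',-1):(542,118),('n','e',1):(184,350),('n','e',-1):(579,293),('f','e',1):(166,216),('f','e',-1):(565,172)}
def W(p,k):
    x,y,yaw,an,af=p; s,w,e=k; sg=-1 if s=='n' else 1; a=an if s=='n' else af
    l=0.09 if w=='e' else 0
    X=sg*(.09-l*np.cos(a)); Z=.097+l*np.sin(a); Y=e*.109
    return [x+X*np.cos(yaw)-Y*np.sin(yaw), y+X*np.sin(yaw)+Y*np.cos(yaw), Z]
def f(p): return np.concatenate([np.array(proj('top',W(p,k)))-[220+v[0]/3.6,190+v[1]/3.6] for k,v in pts.items()])
r=least_squares(f,[.54,.025,.1,.4,1]); p=r.x; print(p.round(4), np.degrees(p[2:]).round(1)); print(r.fun.round(1))
for k in pts: print(k,np.round(W(p,k),3))
c,s=np.cos(p[2]),np.sin(p[2])
j=ray('top',220+376/3.6,190+285/3.6,.063); print('jar',j, np.array([[c,s],[-s,c]])@(j[:2]-p[:2]))
for n,q in dict(glue=(.563,.224),spray=(.642,-.147),orange=(.518,-.157),pink=(.705,.043)).items(): print(n,np.array([[c,s],[-s,c]])@(np.array(q)-p[:2]))
```

```text
[0.5416 0.0246 0.1403 0.6674 1.0728] [ 8.  38.2 61.5]
[-0.6 -0.4  0.5 -0.6 -0.   0.7 -0.1  0.4 -0.8 -1.   0.7  0.8 -0.9  1.
  1.1 -0.9]
('n', 'h', 1) [0.437 0.12  0.097]
('n', 'h', -1) [ 0.468 -0.096  0.097]
('f', 'h', 1) [0.615 0.145 0.097]
('f', 'h', -1) [ 0.646 -0.071  0.097]
('n', 'e', 1) [0.507 0.13  0.153]
('n', 'e', -1) [ 0.538 -0.086  0.153]
('f', 'e', 1) [0.573 0.139 0.176]
('f', 'e', -1) [ 0.603 -0.077  0.176]
jar [0.55063757 0.02480116 0.063     ] [ 0.00899154 -0.00102992]
glue [0.04908366 0.19448384]
spray [ 0.07543609 -0.18391747]
orange [-0.04874408 -0.17648211]
pink [ 0.16438224 -0.00459212]
```

Candidates for the jar are red cap (324,269, inside the carton, middle place), pink (317,200), orange (409,286) and blue (158,238). The crop shows a red cap between the end flaps, so I choose (324,269). Carton yaw is about 8°, the near flap is at about 38° and the far flap at about 61°. I'm moving over the gap with the fingers closed.

Emit:
apply_moves(motion=[[[0,0.05,0],[0,0,0]],[[0,0.1,0],[0,0,0]],[[0,0.15,0],[0,0,0]],[[0.03,0.2,0],[0,0,-5]],[[0.262,0.634,0],[0,0,-17.7]],[[0.262,0.634,0],[0,0,-17.7]],[[0.262,0.634,0],[0,0,-17.7]],[[0.262,0.634,0],[0,0,-17.7]],[[0.262,0.634,0],[0,0,-17.7]],[[0.262,0.634,0],[0,0,-17.7]]], hand=1, force=20)

```text
clock: 2.6
tool_pos: [0.4596, -0.1533, 0.4062]
ee_rot: [3.132, 0.219, 0.008]
ft_force: [0.6, -0.8, 0.4]
gripper_width: 0.0148
```

Emit:
apply_moves(motion=[[[0.091,0.17,0],[0,0,0]],[[0.091,0.17,0],[0,0,0]],[[0.091,0.17,0],[0,0,0]],[[0.091,0.17,0],[0,0,0]],[[0.091,0.17,0],[0,0,0]],[[0.091,0.17,0],[0,0,0]]])

```text
clock: 3.2
tool_pos: [0.55, 0.016, 0.4054]
ee_rot: [-3.134, -0.223, -0.004]
ft_force: [-0.3, -0.2, 0.0]
gripper_width: 0.0007
```

Emit:
apply_moves(motion=[[[0,0,-0.03],[0,0,0]],[[0,0,-0.06],[0,0,0]],[[0,0,-0.09],[0,0,0]],[[0,0,-0.09],[0,0,0]]])

```text
clock: 3.6
tool_pos: [0.5476, 0.0126, 0.3116]
ee_rot: [3.133, 0.214, -0.011]
ft_force: [-0.8, -0.8, 0.0]
gripper_width: 0.0002
```

Emit:
apply_moves(motion=[[[-0.012,-0.002,0.002],[0,0,0]],[[-0.025,-0.004,0.013],[0,0,0]],[[-0.037,-0.005,0.02],[0,0,0]],[[-0.05,-0.007,0.023],[0,0,0]],[[-0.067,-0.009,0.025],[0,0,0]],[[-0.083,-0.012,0.025],[0,0,0]],[[-0.1,-0.014,0.02],[0,0,0]],[[-0.115,-0.016,0.015],[0,0,0]],[[-0.115,-0.016,0.015],[0,0,0]],[[-0.115,-0.016,0.015],[0,0,0]]])

```text
clock: 4.6
tool_pos: [0.4338, -0.0011, 0.3302]
ee_rot: [3.133, 0.219, 0.001]
ft_force: [-0.2, 0.4, 0.5]
gripper_width: 0.0005
```

Emit:
apply_moves(motion=[[[0.045,0.006,0],[0,0,0]],[[0.09,0.013,0],[0,0,0]],[[0.13,0.018,0],[0,0,0]],[[0.15,0.021,0.005],[0,0,0]],[[0.168,0.024,0.009],[0,0,0]],[[0.188,0.027,0.01],[0,0,0]],[[0.205,0.029,0.004],[0,0,0]],[[0.22,0.031,-0.003],[0,0,0]],[[0.221,0.031,-0.003],[0,0,0]],[[0.221,0.031,-0.003],[0,0,0]]])

```text
clock: 5.6
tool_pos: [0.6553, 0.0301, 0.3265]
ee_rot: [-3.134, -0.22, 0.001]
ft_force: [-0.2, -0.1, 0.8]
gripper_width: 0.0003
```

Emit:
apply_moves(motion=[[[-0.03,-0.004,0.03],[0,0,0]],[[-0.075,-0.01,0.07],[0,0,8]],[[-0.11,-0.015,0.08],[0,0,16]],[[-0.11,-0.015,0.08],[0,0,24]],[[-0.11,-0.015,0.08],[0,0,32]],[[-0.11,-0.015,0.08],[0,0,40]],[[-0.11,-0.015,0.08],[0,0,48]],[[-0.11,-0.015,0.08],[0,0,56]],[[-0.11,-0.015,0.08],[0,0,64]],[[-0.11,-0.015,0.08],[0,0,72]]], hand=-1)

```text
clock: 6.6
tool_pos: [0.5444, 0.015, 0.4074]
ee_rot: [2.4, 2.026, -0.0]
ft_force: [-0.9, 0.1, -0.1]
gripper_width: 0.0728
```

Emit:
apply_moves(motion=[[[0,0,0],[0,0,8]],[[0,0,0],[0,0,16]],[[0,0,0],[0,0,18]],[[0,0,0],[0,0,18]],[[0,0,0],[0,0,18]]])

```text
clock: 7.1
tool_pos: [0.5447, 0.015, 0.4071]
ee_rot: [2.062, 2.37, -0.0]
ft_force: [-0.2, -0.3, 0.8]
gripper_width: 0.0868
```

Run:
```python
from h import *
s=status.state(); print(s['clock'],s['tool_pos'],s['ee_rot'],s['joint_pos'].round(2))
a=optics.get_image('top')[180:350,220:440]; b=optics.get_image('scene')[160:330,250:400]
f=lambda i:cv2.resize(i,None,fx=2.4,fy=2.4,interpolation=cv2.INTER_CUBIC)[:400,:400]
cv2.imwrite('pics/d2.png',np.hstack([cv2.resize(a,(440,340)),cv2.resize(b,(300,340))]))
for n in ('flap_near','flap_far','flap_left','flap_right'):
  for c in ('scene','top'): print(n,c,[(np.round(r['xyz'],3).tolist(),round(r['conf'],2)) for r in optics.recognise(n,c)][:2])
```

```text
7.1 [0.54473682 0.01496766 0.40714856] [ 2.06159475e+00  2.36957390e+00 -2.53044344e-04] [ 0.46  0.33 -0.7   1.81  0.24  1.08 -0.19]
flap_near scene [([0.426, 0.027, 0.136], 0.66), ([0.643, -0.14, 0.092], 0.2)]
flap_near top [([0.412, 0.065, 0.138], 0.87)]
flap_far scene [([0.66, 0.06, 0.136], 0.68)]
flap_far top [([0.659, 0.119, 0.152], 0.76)]
flap_left scene [([0.529, 0.096, 0.1], 0.6)]
flap_left top [([0.526, 0.099, 0.096], 0.66)]
flap_right scene [([0.551, -0.04, 0.096], 0.85), ([0.447, 0.353, 0.002], 0.63)]
flap_right top []
```

View pics/d2.png

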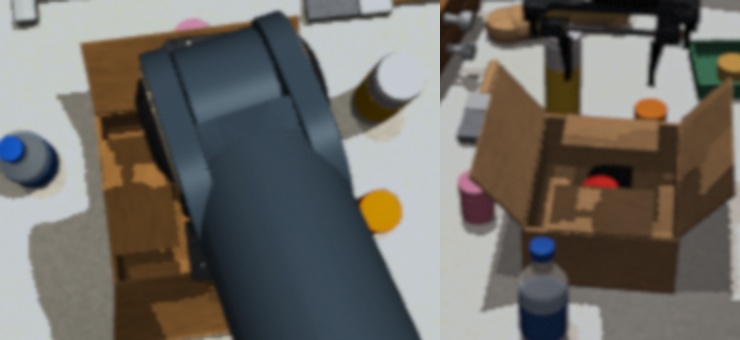

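Emit:
apply_moves(motion=[[[0.002,-0.02,0],[7.4,1.05,0]],[[0.005,-0.04,0],[14.8,2.1,0]],[[0.008,-0.065,0],[22.2,3.15,0]],[[0.01,-0.085,0],[29.7,4.2,0]],[[0.01,-0.085,-0.03],[29.7,4.2,0]],[[0.01,-0.085,-0.065],[29.7,4.2,0]],[[0.01,-0.085,-0.099],[29.7,4.2,0]],[[0.01,-0.085,-0.099],[29.7,4.2,0]],[[0.01,-0.085,-0.099],[29.7,4.2,0]]])

```text
clock: 8.5
tool_pos: [0.5555, -0.0698, 0.3082]
ee_rot: [-1.775, -2.042, -0.476]
ft_force: [1.0, 0.9, 0.3]
gripper_width: 0.087
```

```bash
cat >> h.py <<'E'
from scipy.spatial.transform import Rotation as Ro
def tip():
    s=status.state(); R=Ro.from_rotvec(s['ee_rot']).as_matrix(); t=s['tool_pos']+.182*R[:,2]; a=.1403
    B=np.array([[np.cos(a),np.sin(a),0],[-np.sin(a),np.cos(a),0],[0,0,1]])
    return (B@(t-[.5416,.0246,0])).round(4),(B@R).round(3)
E
python3 -c "
from h import *
print(tip())
for n in ('flap_left','flap_right'):
  for c in ('scene','top'): print(n,c,[(np.round(r['xyz'],3).tolist(),round(r['conf'],2)) for r in optics.recognise(n,c)][:2]) if optics.get_image(c) is not None else 0
"
```

```text
(array([ 0.0005, -0.0043,  0.1507]), array([[ 0.001,  1.   , -0.   ],
       [ 0.866, -0.   ,  0.501],
       [ 0.501, -0.   , -0.866]]))
flap_left scene []
flap_left top [([0.534, 0.099, 0.092], 0.85)]
flap_right scene [([0.657, 0.06, 0.13], 0.74), ([0.554, -0.04, 0.095], 0.73)]
flap_right top [([0.568, -0.023, 0.101], 0.6)]
```

Emit:
apply_moves(motion=[[[-0.001,0.01,-0.017],[0,0,0]],[[-0.003,0.02,-0.035],[0,0,0]],[[-0.004,0.03,-0.052],[0,0,0]],[[-0.006,0.04,-0.07],[0,0,0]],[[-0.006,0.04,-0.07],[0,0,0]],[[-0.006,0.04,-0.07],[0,0,0]]])

```text
clock: 9.5
tool_pos: [0.5494, -0.03, 0.2382]
ee_rot: [-1.775, -2.043, -0.476]
ft_force: [0.8, -0.6, 0.9]
gripper_width: 0.0869
```

```bash
python3 -c "
from h import *
print(tip()[0])
a=optics.get_image('scene')[180:330,270:400];cv2.imwrite('pics/e3.png',cv2.resize(a,None,fx=4,fy=4,interpolation=cv2.INTER_CUBIC))
"
```

```text
[0.0001 0.0358 0.0805]
```

View pics/e3.png

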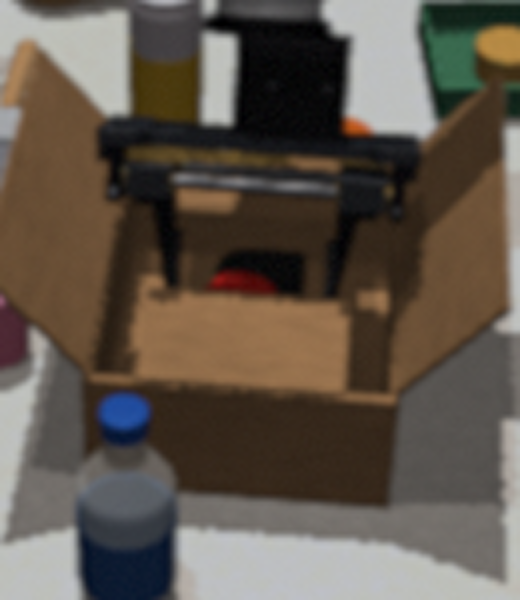

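The crop shows both fingertips (about (172,290) and (337,290)) going down behind and under the left flap's free edge. Contact forces are nil. Lifting along the arc.

Emit:
apply_moves(motion=[[[0,0.001,0.014],[0,0,0]],[[0,0.002,0.028],[0,0,0]],[[-0.001,0.007,0.038],[0,0,0]],[[-0.002,0.0135,0.048],[0,0,0]],[[-0.004,0.031,0.062],[0,0,0]],[[-0.0065,0.0465,0.062],[0,0,0]],[[-0.0085,0.061,0.054],[0,0,0]],[[-0.0105,0.074,0.048],[0,0,0]],[[-0.012,0.0855,0.042],[0,0,0]],[[-0.012,0.0855,0.042],[0,0,0]]])

```text
clock: 10.55
tool_pos: [0.5361, 0.058, 0.279]
ee_rot: [-1.77, -2.044, -0.473]
ft_force: [-0.4, 0.6, -1.6]
gripper_width: 0.0869
```

```bash
python3 -c "
from h import *
print(tip()[0])
a=optics.get_image('scene')[180:330,270:400];cv2.imwrite('pics/e4.png',cv2.resize(a,None,fx=4,fy=4,interpolation=cv2.INTER_CUBIC))
"
```

```text
[-0.0015  0.125   0.1215]
```

View pics/e4.png

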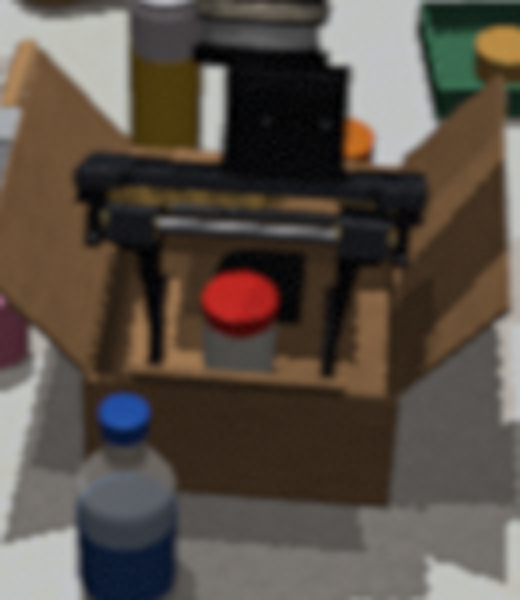

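Emit:
apply_moves(motion=[[[0.002,-0.014,0.03],[0,0,0]],[[0.004,-0.025,0.075],[0,0,0]],[[0.005,-0.03,0.121],[0,0,0]],[[0.002,-0.02,0.121],[-8.1,-1.15,0]],[[0,0,0.121],[-16.2,-2.3,0]],[[-0.002,0.015,0.121],[-24.3,-3.4,0]],[[-0.004,0.03,0.121],[-32.4,-4.6,0]],[[-0.006,0.045,0.121],[-40.5,-5.7,0]],[[-0.008,0.061,0.121],[-48.6,-6.9,0]],[[-0.008,0.061,0.121],[-56.7,-8,0]]])

```text
clock: 11.6
tool_pos: [0.5288, 0.1188, 0.4014]
ee_rot: [1.798, 2.074, -0.438]
ft_force: [0.0, -1.0, -0.9]
gripper_width: 0.0869
```

Emit:
apply_moves(motion=[[[0,0,0],[-2.7,-0.4,0]],[[0,0,0],[-2.7,-0.4,0]],[[0,0,0],[-2.7,-0.4,0]]])

```text
clock: 11.9
tool_pos: [0.5293, 0.1162, 0.4007]
ee_rot: [1.777, 2.043, -0.475]
ft_force: [-0.0, 0.7, -0.1]
gripper_width: 0.0869
```

```bash
python3 -c "
from h import *
print(tip(), status.state()['joint_pos'].round(2))
for c in ('scene','top'):
  optics.get_image(c)
  for n in ('flap_left','flap_right','jar'):
    print(n,c,[(np.round(r['xyz'],3).tolist(),round(r['conf'],2)) for r in optics.recognise(n,c)][:3])
"
```

```text
(array([0.0006, 0.0017, 0.243 ]), array([[ 0.001,  1.   , -0.   ],
       [ 0.867, -0.001, -0.499],
       [-0.499,  0.   , -0.867]])) [ 0.04  0.34 -0.56  1.83  0.69  1.31 -0.66]
flap_left scene [([0.422, -0.334, 0.028], 0.75), ([0.524, 0.169, 0.136], 0.68), ([0.422, 0.025, 0.135], 0.3)]
flap_right scene [([0.551, -0.043, 0.094], 0.96)]
jar scene [([0.549, 0.039, 0.057], 0.59), ([0.706, 0.064, 0.031], 0.57), ([0.519, -0.156, 0.059], 0.55)]
flap_left top [([0.477, 0.14, 0.112], 0.65)]
flap_right top [([0.555, -0.045, 0.1], 0.73), ([0.477, 0.144, 0.112], 0.38)]
jar top [([0.546, 0.026, 0.062], 0.87), ([0.523, -0.158, 0.061], 0.68), ([0.669, -0.001, 0.14], 0.67)]
```

Emit:
apply_moves(motion=[[[0,0.002,-0.03],[0,0,0]],[[0,0.002,-0.065],[0,0,0]],[[0,0.002,-0.092],[0,0,0]],[[0,0.002,-0.092],[0,0,0]],[[0.001,-0.008,-0.11],[0,0,0]],[[0.002,-0.018,-0.128],[0,0,0]],[[0.004,-0.028,-0.145],[0,0,0]],[[0.005,-0.037,-0.1625],[0,0,0]],[[0.005,-0.037,-0.1625],[0,0,0]],[[0.005,-0.037,-0.1625],[0,0,0]]])

```text
clock: 13.3
tool_pos: [0.5348, 0.0835, 0.2448]
ee_rot: [1.774, 2.038, -0.47]
ft_force: [-11.1, 10.8, 30.3]
gripper_width: 0.087
```

```bash
python3 -c "
from h import *
print(tip()[0], status.state()['ft_force'])
"
```

```text
[ 0.0025 -0.0321  0.0874] [-11.06986513  10.82075127  30.32540358]
```

Emit:
apply_moves(motion=[[[-0.002,0.012,0.022],[0,0,0]],[[-0.003,0.022,0.04],[0,0,0]],[[-0.004,0.032,0.058],[0,0,0]],[[-0.004,0.032,0.058],[0,0,0]]])

```text
clock: 13.7
tool_pos: [0.5312, 0.1138, 0.3003]
ee_rot: [1.774, 2.042, -0.464]
ft_force: [0.0, 1.1, 0.4]
gripper_width: 0.0873
```

```bash
python3 -c "
from h import *
print(tip()[0], status.state()['ft_force'])
a=optics.get_image('scene')[180:330,270:400];b=optics.get_image('top')[190:340,220:400]
cv2.imwrite('pics/e5.png',np.hstack([cv2.resize(x,None,fx=2.5,fy=2.5,interpolation=cv2.INTER_CUBIC) for x in (a,b)]))
"
```

```text
[ 0.0036 -0.0009  0.1425] [0.00667029 1.09980945 0.39887379]
```

View pics/e5.png

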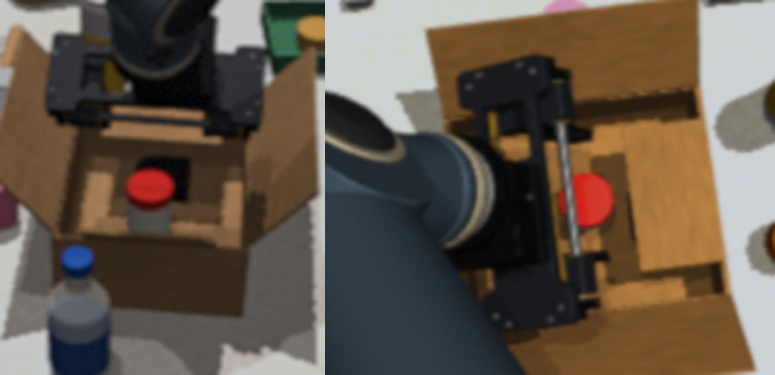

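```bash
python3 -c "
from h import *
a=.1403;B=np.array([[np.cos(a),np.sin(a)],[-np.sin(a),np.cos(a)]])
for n,u,v,z in [('edge',628,125,.1),('edge',640,270,.1),('hinge',700,120,.095),('hinge',722,262,.095),('jar',585,200,.063),('tipF',588,130,.15),('tipN',605,258,.15)]:
  p=ray('top',220+(u-325)/2.5,190+v/2.5,z); print(n,p.round(4),(B@(p[:2]-[.5416,.0246])).round(4))
print(proj('top',[.5416,.0246,.09]))
"
```

```text
edge [ 0.6087 -0.0092  0.1   ] [ 0.0617 -0.0429]
edge [ 0.4885 -0.0199  0.1   ] [-0.0588 -0.0367]
hinge [ 0.6147 -0.0699  0.095 ] [ 0.0591 -0.1038]
hinge [ 0.4962 -0.0877  0.095 ] [-0.0606 -0.1049]
jar [0.5488 0.0257 0.063 ] [0.0073 0.0001]
tipF [0.5961 0.0245 0.15  ] [ 0.0539 -0.0077]
tipN [0.4957 0.01   0.15  ] [-0.0475 -0.0081]
[np.float64(324.56618172067226), np.float64(272.23294298994176)]
```

Emit:
apply_moves(motion=[[[0,-0.006,-0.015],[0,0,0]],[[0,-0.012,-0.03],[0,0,0]],[[0,-0.018,-0.045],[0,0,0]],[[0,-0.018,-0.045],[0,0,0]],[[0,-0.018,-0.045],[0,0,0]]])

```text
clock: 14.3
tool_pos: [0.53, 0.0931, 0.2501]
ee_rot: [1.776, 2.044, -0.478]
ft_force: [0.8, 0.8, -0.0]
gripper_width: 0.087
```

```bash
python3 -c "
from h import *
s=status.state();print(tip(), s['ft_force'],s['ft_torque'],s['joint_pos'].round(2))
"
```

```text
(array([-0.0023, -0.0215,  0.0925]), array([[-0.   ,  1.   , -0.002],
       [ 0.866, -0.001, -0.5  ],
       [-0.5  , -0.002, -0.866]])) [ 0.78156824  0.76119594 -0.00844404] [ 0.57134919 -0.0406469   0.01403836] [ 0.01  0.53 -0.5   1.97  0.86  1.09 -0.88]
```

Emit:
apply_moves(motion=[[[0.003,-0.001,-0.006],[0,0,0]],[[0.003,-0.003,-0.012],[0,0,0]],[[0.003,-0.003,-0.012],[0,0,0]],[[0.003,-0.003,-0.012],[0,0,0]]])

```text
clock: 14.7
tool_pos: [0.5332, 0.0906, 0.2392]
ee_rot: [1.776, 2.043, -0.475]
ft_force: [0.0, -0.5, -0.0]
gripper_width: 0.087
```

```bash
python3 -c "
from h import *
s=status.state();print(tip()[0], s['ft_force'],s['ft_torque'])
"
```

```text
[ 0.0009 -0.0244  0.0816] [ 0.02814706 -0.51854049 -0.04712481] [ 0.57264471 -0.03886306  0.0557418 ]
```

Emit:
apply_moves(motion=[[[0.001,-0.006,-0.001],[0,0,0]],[[0.0015,-0.011,-0.001],[0,0,0]],[[0.0015,-0.011,-0.001],[0,0,0]]])

```text
clock: 15.0
tool_pos: [0.5343, 0.0832, 0.2386]
ee_rot: [1.776, 2.051, -0.464]
ft_force: [-3.0, 9.4, -0.7]
gripper_width: 0.0871
```

```bash
python3 -c "
from h import *
s=status.state();print(tip()[0], s['ft_force'],s['ft_torque'])
a=optics.get_image('scene')[180:330,270:400];b=optics.get_image('top')[190:340,220:400]
cv2.imwrite('pics/e6.png',np.hstack([cv2.resize(x,None,fx=2.5,fy=2.5,interpolation=cv2.INTER_CUBIC) for x in (a,b)]))
"
```

```text
[ 0.0017 -0.0306  0.0802] [-2.9742682   9.39535389 -0.6984163 ] [ 2.42127131  0.46830987 -0.02436072]
```

View pics/e6.png

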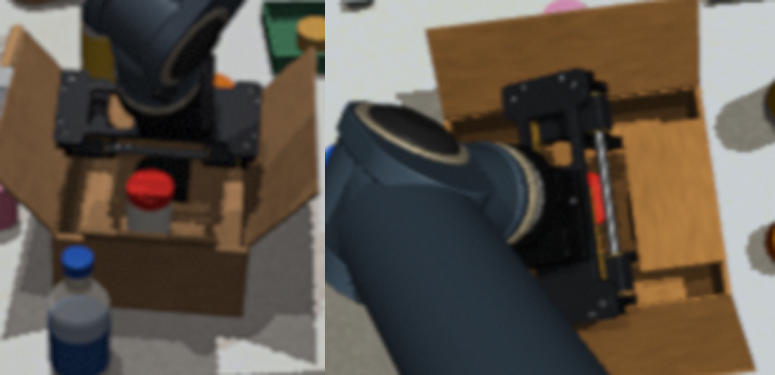

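Emit:
apply_moves(motion=[[[-0.0015,0.007,0],[0,0,0]],[[-0.0015,0.007,-0.005],[0,0,0]],[[-0.0015,0.007,-0.009],[0,0,0]],[[-0.0015,0.007,-0.009],[0,0,0]],[[-0.0015,0.007,-0.009],[0,0,0]]])

```text
clock: 15.6
tool_pos: [0.5332, 0.0859, 0.229]
ee_rot: [1.776, 2.042, -0.477]
ft_force: [0.3, -0.3, 0.5]
gripper_width: 0.087
```

Emit:
apply_moves(motion=[[[0.001,-0.005,0],[0,0,0]],[[0.001,-0.01,0],[0,0,0]],[[0.001,-0.01,0],[0,0,0]]])

```text
clock: 15.9
tool_pos: [0.5342, 0.0788, 0.2296]
ee_rot: [1.776, 2.048, -0.467]
ft_force: [-0.5, 5.8, 0.3]
gripper_width: 0.087
```

```bash
python3 -c "
from h import *
s=status.state();print(tip()[0], s['ft_force'],s['ft_torque'])
optics.get_image('scene');print(optics.recognise('flap_right','scene')[:2],optics.recognise('jar','scene')[:2])
"
```

```text
[ 0.0009 -0.0353  0.0714] [-0.48530712  5.84069497  0.34377482] [1.79724459 0.09792701 0.14157136]
[] [{'xyz': [0.7107, 0.0661, 0.0303], 'conf': 0.83}, {'xyz': [0.5466, 0.0434, 0.0548], 'conf': 0.71}]
```

Emit:
apply_moves(motion=[[[0,0,0.012],[0,0,0]],[[0,-0.001,0.025],[0,0,0]],[[0,-0.0025,0.037],[0,0,0]],[[0.002,-0.014,0.057],[0,0,0]],[[0.002,-0.014,0.057],[0,0,0]]])

```text
clock: 16.55
tool_pos: [0.537, 0.0604, 0.2889]
ee_rot: [1.779, 2.035, -0.474]
ft_force: [-0.0, 0.3, -0.0]
gripper_width: 0.0868
```

```bash
python3 -c "
from h import *
s=status.state();print(tip()[0], s['ft_force'],s['ft_torque'])
a=optics.get_image('scene')[180:330,270:400];b=optics.get_image('top')[190:340,220:400]
cv2.imwrite('pics/e7.png',np.hstack([cv2.resize(x,None,fx=2.5,fy=2.5,interpolation=cv2.INTER_CUBIC) for x in (a,b)]))
"
```

```text
[ 0.0007 -0.0553  0.1315] [-0.04393737  0.26255509 -0.04967079] [ 0.58214397 -0.05427234  0.01624894]
```

View pics/e7.png

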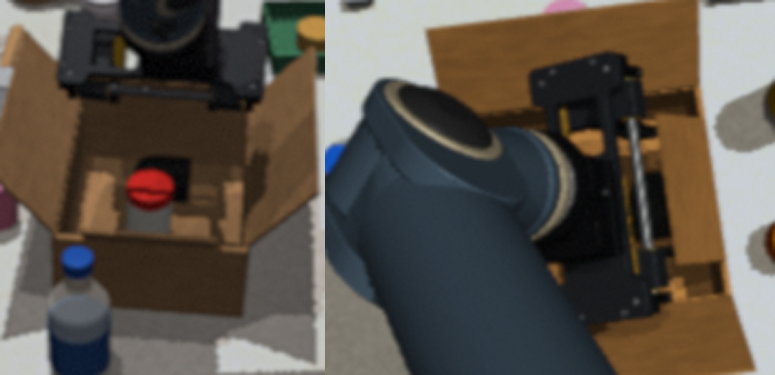

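Emit:
apply_moves(motion=[[[0.0015,-0.0115,0.012],[0,0,0]],[[0.004,-0.027,0.012],[0,0,0]],[[0.006,-0.042,0.004],[0,0,0]],[[0.008,-0.055,-0.002],[0,0,0]],[[0.009,-0.0635,-0.008],[0,0,0]],[[0.009,-0.0635,-0.008],[0,0,0]],[[0.009,-0.0635,-0.008],[0,0,0]]])

```text
clock: 17.35
tool_pos: [0.545, -0.001, 0.2776]
ee_rot: [1.776, 2.044, -0.476]
ft_force: [-0.6, -0.9, 0.5]
gripper_width: 0.0871
```

```bash
python3 -c "
from h import *
s=status.state();print(tip()[0], s['ft_force'],s['tool_pos'])
"
```

```text
[-0.0005 -0.1167  0.1199] [-0.57266223 -0.853609    0.46678238] [ 0.54497492 -0.00102442  0.27758306]
```

Emit:
apply_moves(motion=[[[0.001,-0.005,0],[0,0,0]],[[0.001,-0.005,0],[0,0,0]],[[0,0.01,0.03],[0,0,0]],[[0,0.02,0.075],[0,0,0]],[[0.004,0.027,0.12],[0,0,0]],[[0.004,0.027,0.13],[8,1.1,0]],[[0.004,0.027,0.13],[16,2.25,0]],[[0.004,0.027,0.13],[24,3.4,0]],[[0.004,0.027,0.13],[29.7,4.2,0]],[[0.004,0.027,0.13],[29.7,4.2,0]]])

```text
clock: 18.35
tool_pos: [0.5493, 0.0248, 0.4085]
ee_rot: [2.064, 2.368, 0.0]
ft_force: [0.5, -0.2, 0.7]
gripper_width: 0.087
```

Emit:
apply_moves(motion=[[[0,0,0],[0,0,-8.5]],[[0,0,0],[0,0,-17]],[[0,0,0],[0,0,-25.5]],[[0,0,0],[0,0,-34]],[[0,0,0],[0,0,-42.5]],[[0,0,0],[0,0,-51]],[[0,0,0],[0,0,-59.5]],[[0,0,0],[0,0,-68]],[[0,0,0],[0,0,-76.5]],[[0,0,0],[0,0,-85]]])

```text
clock: 19.35
tool_pos: [0.5489, 0.0268, 0.4083]
ee_rot: [3.12, 0.348, -0.001]
ft_force: [-0.4, 0.4, -0.3]
gripper_width: 0.0871
```

Emit:
apply_moves(motion=[[[0,0,0],[0,0,-5]],[[0,0,0],[0,0,-5]],[[0,0,0],[0,0,-5]]])

```text
clock: 19.65
tool_pos: [0.549, 0.0267, 0.4083]
ee_rot: [3.132, 0.224, -0.0]
ft_force: [1.1, -0.8, 0.4]
gripper_width: 0.0868
```

```bash
python3 -c "
from h import *
print(tip())
a=optics.get_image('scene')[170:330,260:400];b=optics.get_image('top')[180:340,220:400]
cv2.imwrite('pics/e8.png',np.hstack([cv2.resize(x,None,fx=2.4,fy=2.4,interpolation=cv2.INTER_CUBIC) for x in (a,b)]))
for c in ('scene','top'):
  for n in ('flap_left','flap_right','jar','heel_a','flap_near','flap_far'):
    print(n,c,[(np.round(r['xyz'],3).tolist(),round(r['conf'],2)) for r in optics.recognise(n,c)][:3])
"
```

```text
(array([0.0076, 0.0008, 0.2263]), array([[ 1.   ,  0.003, -0.   ],
       [ 0.003, -1.   , -0.001],
       [-0.   ,  0.001, -1.   ]]))
flap_left scene [([0.521, 0.167, 0.138], 0.49), ([0.77, -0.145, 0.018], 0.26)]
flap_right scene []
jar scene [([0.545, 0.037, 0.055], 0.75), ([0.706, 0.064, 0.035], 0.69), ([0.522, 0.169, 0.136], 0.51)]
heel_a scene [([0.422, -0.329, 0.029], 0.62), ([0.532, -0.035, 0.032], 0.52)]
flap_near scene [([0.421, 0.028, 0.135], 0.84), ([0.65, -0.137, 0.111], 0.73)]
flap_far scene [([0.657, 0.06, 0.134], 0.65)]
flap_left top [([0.514, 0.162, 0.126], 0.58), ([0.783, 0.167, 0.024], 0.46)]
flap_right top [([0.547, -0.114, 0.135], 0.81)]
jar top [([0.518, -0.164, 0.056], 0.78)]
heel_a top []
flap_near top [([0.409, 0.086, 0.136], 0.74), ([0.608, 0.387, 0.057], 0.41)]
flap_far top [([0.659, 0.132, 0.152], 0.8), ([0.423, -0.332, 0.031], 0.6)]
```

View pics/e8.png

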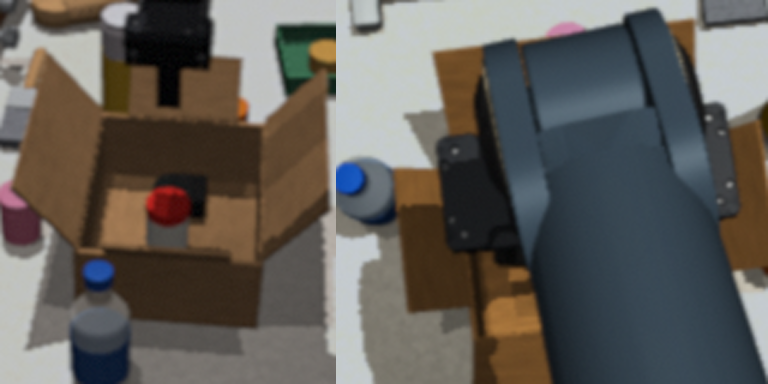

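```bash
python3 -c "
from h import *
print(ray('scene',260+169/2.4,170+205/2.4,.063), ray('top',220+(585-325)/2.5,190+200/2.5,.063))
"
```

```text
[0.54577043 0.02950767 0.063     ] [0.54882611 0.02573289 0.063     ]
```

Emit:
apply_moves(motion=[[[0,0,-0.04],[0,0,0]],[[0,0,-0.08],[0,0,0]],[[0,0,-0.12],[0,0,0]],[[0,0,-0.15],[0,0,0]],[[0,0,-0.17],[0,0,0]],[[0,0,-0.185],[0,0,0]],[[0,0,-0.185],[0,0,0]],[[0,0,-0.185],[0,0,0]]])

```text
clock: 21.15
tool_pos: [0.5496, 0.0262, 0.2238]
ee_rot: [-3.134, -0.22, -0.002]
ft_force: [0.6, 0.4, -0.7]
gripper_width: 0.087
```

Emit:
apply_moves(motion=[[[0,0,-0.001],[0,0,0]],[[0,0,-0.001],[0,0,0]],[[0,0,-0.001],[0,0,0]],[[0,0,-0.001],[0,0,0]],[[0,0,-0.001],[0,0,0]],[[0,0,-0.001],[0,0,0]],[[0,0,-0.001],[0,0,0]],[[0,0,-0.001],[0,0,0]]], hand=1, force=15)

```text
clock: 21.95
tool_pos: [0.5493, 0.0259, 0.2224]
ee_rot: [3.134, 0.219, 0.0]
ft_force: [-0.2, -0.9, 1.4]
gripper_width: 0.0466
```

Emit:
apply_moves(motion=[[[0,0,0.025],[0,0,0]],[[0,0,0.06],[0,0,0]],[[0,0,0.1],[0,0,0]],[[0,0,0.15],[0,0,0]],[[0,0,0.195],[0,0,0]],[[-0.01,0.031,0.2],[0,0,0]],[[-0.025,0.075,0.2],[0,0,0]],[[-0.039,0.12,0.2],[0,0,0]],[[-0.053,0.165,0.2],[0,0,0]],[[-0.068,0.21,0.2],[0,0,0]]])

```text
clock: 22.95
tool_pos: [0.4801, 0.2375, 0.422]
ee_rot: [3.134, 0.219, -0.001]
ft_force: [0.8, 0.7, -2.3]
gripper_width: 0.0465
```

Emit:
apply_moves(motion=[[[-0.014,0.045,0],[0,0,0]],[[-0.029,0.09,0],[0,0,0]],[[-0.037,0.114,0],[0,0,0]],[[-0.037,0.114,0],[0,0,0]],[[-0.037,0.114,0],[0,0,0]]])

```text
clock: 23.45
tool_pos: [0.4438, 0.3502, 0.4216]
ee_rot: [3.133, 0.221, -0.002]
ft_force: [0.7, -0.2, -1.7]
gripper_width: 0.0467
```

```bash
python3 -c "
from h import *
s=status.state(); print(s['tool_pos'],s['gripper_width'],s['ft_force'],s['ee_rot'])
cv2.imwrite('pics/f9.png',optics.get_image('scene')[140:440,180:480]); 
for c in ('scene','top'):
  optics.get_image(c)
  for n in ('mat','jar','heel_a'): print(c,n,[(np.round(r['xyz'],3).tolist(),round(r['conf'],2)) for r in optics.recognise(n,c)][:3])
"
```

```text
[0.44379603 0.3501895  0.42160437] 0.0466778011847534 [ 0.73734547 -0.15585581 -1.65322491] [ 3.13253581e+00  2.21445369e-01 -1.60388335e-03]
scene mat [([0.445, 0.35, 0.002], 0.61)]
scene jar [([0.705, 0.066, 0.034], 0.87), ([0.443, 0.37, 0.217], 0.62)]
scene heel_a [([0.57, -0.021, 0.031], 0.38)]
top mat [([0.442, 0.33, 0.004], 0.59)]
top jar [([0.446, 0.359, 0.263], 0.62), ([0.518, -0.162, 0.057], 0.53)]
top heel_a [([0.532, 0.085, 0.032], 0.96), ([0.547, -0.034, 0.032], 0.68), ([0.525, 0.156, 0.12], 0.2)]
```

View pics/f9.png

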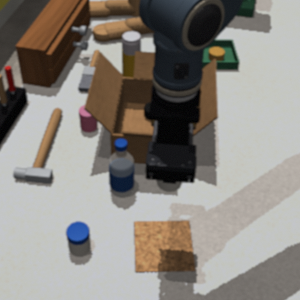

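Emit:
apply_moves(motion=[[[0,0,-0.045],[0,0,0]],[[0,0,-0.09],[0,0,0]],[[0,0,-0.13],[0,0,0]],[[0,0,-0.16],[0,0,0]],[[0,0,-0.18],[0,0,0]],[[0,0,-0.19],[0,0,0]],[[0,0,-0.196],[0,0,0]],[[0,0,-0.196],[0,0,0]],[[0,0,-0.198],[0,0,0]],[[0,0,-0.198],[0,0,0]]])

```text
clock: 24.9
tool_pos: [0.4445, 0.3503, 0.2252]
ee_rot: [-3.133, -0.219, -0.003]
ft_force: [-0.4, 0.8, -1.1]
gripper_width: 0.0466
```

Emit:
apply_moves(motion=[[[0,0,-0.001],[0,0,0]],[[0,0,-0.002],[0,0,0]],[[0,0,-0.002],[0,0,0]],[[0,0,-0.002],[0,0,0]]])

```text
clock: 25.3
tool_pos: [0.4442, 0.35, 0.2223]
ee_rot: [-3.134, -0.219, -0.0]
ft_force: [0.3, 0.3, -2.0]
gripper_width: 0.0463
```

Emit:
apply_moves(motion=[[[0,0,-0.001],[0,0,0]],[[0,0,-0.0015],[0,0,0]],[[0,0,-0.0015],[0,0,0]],[[0,0,-0.0015],[0,0,0]]])

```text
clock: 25.7
tool_pos: [0.4444, 0.3502, 0.2214]
ee_rot: [-3.134, -0.219, -0.001]
ft_force: [0.7, -1.8, 5.4]
gripper_width: 0.0466
```

Emit:
apply_moves(motion=[[[0,0,0.0005],[0,0,0]],[[0,0,0.0005],[0,0,0]],[[0,0,0.0005],[0,0,0]],[[0,0,0.0005],[0,0,0]],[[0,0,0.0005],[0,0,0]],[[0,0,0.0005],[0,0,0]]], hand=-1)

```text
clock: 26.3
tool_pos: [0.4441, 0.3501, 0.2212]
ee_rot: [3.134, 0.219, -0.0]
ft_force: [0.1, -0.8, -0.1]
gripper_width: 0.0836
```

Emit:
apply_moves(motion=[[[0,0,0.02],[0,0,0]],[[0,0,0.06],[0,0,0]],[[0,0,0.11],[0,0,0]],[[0,0,0.16],[0,0,0]],[[0,0,0.21],[0,0,0]],[[-0.02,0.05,0.21],[0,0,0]],[[-0.04,0.1,0.21],[0,0,0]],[[-0.06,0.14,0.21],[0,0,0]],[[-0.06,0.14,0.21],[0,0,0]],[[-0.06,0.14,0.21],[0,0,0]]])

```text
clock: 27.3
tool_pos: [0.3827, 0.4913, 0.4309]
ee_rot: [3.133, 0.225, -0.001]
ft_force: [0.3, -0.4, 0.4]
gripper_width: 0.0868
```

```bash
python3 -c "
from h import *
s=status.state(); print(s['clock'],s['tool_pos'],s['gripper_width'],s['ft_force'])
a=optics.get_image('scene')[130:430,180:480];b=optics.get_image('top')[130:430,120:520]
cv2.imwrite('pics/f10.png',np.hstack([a,b]))
for c in ('scene','top'):
  for n in ('mat','jar','heel_a','flap_left','flap_right','flap_near','flap_far'): print(c,n,[(np.round(r['xyz'],3).tolist(),round(r['conf'],2)) for r in optics.recognise(n,c)][:4])
"
```

```text
27.3 [0.38268356 0.49134631 0.43092797] 0.08681188522773053 [ 0.25681139 -0.36584129  0.35113294]
scene mat [([0.481, 0.375, 0.001], 0.6)]
scene jar [([0.447, 0.364, 0.061], 0.96), ([0.705, 0.066, 0.031], 0.69)]
scene heel_a [([0.545, -0.023, 0.033], 0.91), ([0.59, 0.006, 0.08], 0.66)]
scene flap_left [([0.521, 0.168, 0.134], 0.54)]
scene flap_right [([0.577, -0.095, 0.118], 0.6), ([0.604, 0.403, 0.057], 0.24)]
scene flap_near []
scene flap_far [([0.658, 0.06, 0.131], 0.94), ([0.566, 0.24, 0.084], 0.35)]
top mat [([0.447, 0.34, 0.004], 0.8)]
top jar [([0.52, -0.162, 0.062], 0.88), ([0.446, 0.346, 0.06], 0.81), ([0.422, -0.333, 0.029], 0.55), ([0.722, 0.048, 0.056], 0.48)]
top heel_a [([0.544, -0.034, 0.03], 0.98), ([0.53, 0.087, 0.035], 0.64)]
top flap_left [([0.524, 0.155, 0.12], 0.85), ([0.42, -0.348, 0.003], 0.55)]
top flap_right [([0.56, -0.105, 0.127], 0.81), ([0.563, 0.214, 0.103], 0.56)]
top flap_near [([0.421, 0.007, 0.134], 0.87), ([0.782, 0.166, 0.025], 0.73)]
top flap_far [([0.656, 0.047, 0.14], 0.67)]
```

View pics/f10.png

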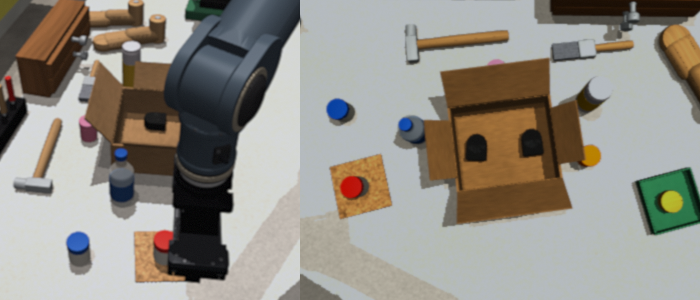

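```bash
python3 -c "
from station import job; print(job.close_job())"
```

```text
the job is handed in; nothing more can be done
None
```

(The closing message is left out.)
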